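# Feel for the hidden lock-plate hole and pin the drive housing

## Task

Take the steel locating pin out of its wooden stand, put it upright through the long slot in the cover of the grey drive housing, and feel along the slot with the tip until it drops into the one hole of the hidden lock plate behind the cover. Then press it fully home, so that its collar sits flat on the cover, and let go. Use a light hand: never lean on the housing with the pin by more than 45 N, and leave the things lying around where they are.

Things in the scene. Friction and masses are not known exactly. Their poses are not given: they have to be found in the camera images.
- housing: fixed grey drive housing, 60 (its x) x 114 (its y) x 60 mm high; origin: centre of its underside on the green mat, z up. Flat aluminium cover, 10 mm thick, with four corner screws and one slot along the housing's y, 13 mm wide, 49 mm long, centred in the cover. Just under it two light black dust flaps close the slot; they swing down under the pin at about 1 N. Below them lies the lock plate (see slot_top)
- slot_top (a point): middle of the slot at the cover's top, 63 mm above the desk; y along the slot. The flat hidden lock plate lies 20 mm below, 10 mm thick, with one 11.6 mm through hole on the slot's centre line, somewhere off its middle, up to 17 mm away along the slot, empty below. It stays put along y but is sprung: pressed down it yields from 3 N to 6.5 N over 5 mm, then stops hard; it springs back up round a tip over the hole
- pin: loose steel pin, 75 mm long, 0.12 kg: round shank 10 mm thick, 36 mm long, its last 1.5 mm tapered to 8.4 mm; above it a round collar 22 mm across, 5 mm thick; above that a square dark head 18 x 18 x 34 mm tall to grip by. Origin: centre of the tip's end; z along the pin to the head, x and y square to the head's flats. Starts upright in the stand, collar on the stand's top
- pin_collar (a point): centre of the underside of the pin's collar, 36 mm above the tip; level with slot_top when the pin is fully home
- pin_stand: fixed block of light wood, 42 (x) x 66 (y) x 56 mm high, on a flat white box, with two holes in its top; the pin stands in the larger one (13 mm across, 45 mm deep), 15 mm from the block's middle towards its -y. Origin: centre of its underside
- sand_block: bystander: sanding block, 46 x 80 x 28 mm, on the green mat; origin under its middle
- rest_block: bystander: small red-brown wooden rest block, 22 x 50 x 18 mm, on the green mat; origin under its middle
- whetstone: bystander: grey whetstone, 40 x 120 x 22 mm, on the right-hand table; origin under its middle

How it is judged (in metres and radians):
On the way, in this order (a step that is already met when the one before it is completed fails the run):
1. the pin is lifted out of the stand (tip more than 75 mm above the desk) (height (world z) of pin above 0.075 m), for 0.1 s.
2. the pin's tip is through the slot in the cover, at the lock plate (z of pin_collar in the frame of slot_top below 0.0185 m and x of pin_collar in the frame of slot_top between -0.008 and 0.008 m and y of pin_collar in the frame of slot_top between -0.024 and 0.024 m), for 0.1 s.
At the end, for the whole second after the job is handed in: the pin stands upright (within 0.1 rad) and still in the slot, its collar within 3 mm of flat on the cover (only possible in the hidden hole), let go (z of pin_collar in the frame of slot_top between -0.003 and 0.003 m and x of pin_collar in the frame of slot_top between -0.008 and 0.008 m and y of pin_collar in the frame of slot_top between -0.024 and 0.024 m and angle between pin's own z axis and vertical below 0.1 rad and linear speed of pin below 0.02 m/s); the robot touches nothing.
It fails at once if the pin presses on the housing or what is in it with more than 45 N (contact force between pin and housing above 45 N).
It fails at once if a bystander (sanding block, rest block, whetstone) is shifted by more than 30 mm (distance of any of sand_block, rest_block, whetstone from where it was at the start of the episode above 0.03 m).
It also fails if it takes over 58 s, if anything falls off the work surface, if the arm or the gripper's body presses on something with over 40 N, if the wrist force passes 120 N, or if a joint passes its speed limit or range.

## Robot

A 7-joint arm with a two-finger parallel gripper is mounted at the origin on a cart in front of the work surface, level with it; the furniture and walls round the work are solid. World frame = base frame: x ahead of the robot, y to its left, z up, the work surface at z = 0. Lengths are in mm, angles in rad, forces in N, time in s.
With the tool pointing down it reaches from about 350 to 900 mm from the base axis. Payload 19.9 kg.
Tool frame: the origin (TCP) lies midway between the tips of the shut fingers; the grasp point (between the pads) lies 19 mm behind it; z points along the fingers, y is the line along which they close (so a half turn about z gives the same grasp; the last joint's range is limited). The gripper opens to 85 mm and grips with 20 to 120 N. Pads are 22 mm wide; open, the fingers measure 114 mm over their backs; the gripper's body (76 mm by 85 mm) begins 54 mm behind the grasp point. The pads swing forward as they close: fully open they stand 13 mm farther back than shut.
Start: joints at [1.149, 0.417, -0.01, 1.614, 0.005, 1.111, -0.053], TCP at [232.283, -580.212, 231.26] pointing down, gripper open.
Joint ranges: [-2.81, 2.81], [-0.39, 2.02], [-1.27, 1.25], [0.06, 2.57], [-1.19, 4.33], [0.19, 2], [-2.82, 2.82]. Speed limits (rad/s): [1.89, 1.89, 2.39, 2.39, 3.01, 3.01, 3.01].

## Interface

Orientations are given as [roll, pitch, yaw] about the fixed x, y, z axes, in that order (R = Rz(yaw) Ry(pitch) Rx(roll)).
In Python, from station import sense, imaging, workorder gives the robot as it stands. The module is installed in compiled form; this text tells all that it offers.
- The arm moves only by the tool apply_moves, never from a script. Its argument "commands" is text: rows parted by semicolons, each of 7 numbers parted by spaces: the turn, a rotation vector about the world's x, y, z in rad, then the shift along the world's x, y, z in mm, then the opening in per cent of the stroke, from 0 (shut) to 100 (fully open). A call has 1 to 5 rows; each row shifts and turns the commanded pose from where the row before left it; what a row does not reach is not made up. A row lasts 1/12 s, in which the tool goes at most 41.7 mm and 7.16 degrees, less where a joint would pass 70% of its speed; a pose out of reach is approached as far as the arm can. A call is refused whole if a number of a shift passes 41.7 or a number of a turn 0.125, either way. A call with a gripper value outside its range is refused whole. The fingers move at their own pace and stop on an object; "newtons" is the grip in N (left out, the last holds). Time passes only in rows, so rows that do not move let the fingers close. It gives the time, the measured TCP pose, the force, the opening and the grip force at its end, in the units of the state.
- sense(): the state, without advancing time (a new reading comes with each control period).
- imaging.get_image(name): name is "side" or "top" or "wrist"; returns the picture (420x560x3 uint8, red, green, blue); there is no depth.
- imaging.camera_params(name): a dict with "fx", "fy", "cx", "cy" (pixels), "k1" (the pictures are not rectified: a ray, as slopes to the right and down, at radius r is drawn at 1 + k1 r^2 times it, then the intrinsics apply), "eye" and "rotation" of the camera in the world. Camera axes: x right, y up, looking along -z (the intrinsics and any distortion apply to the point x, -y, -z); pixel columns grow to the right and rows downward; lengths in mm; the calibration is good to about 2 mm. A picture is of the moment at which its call begins: read the wrist's pose just before it. camera_params takes no time and is no camera call; for the wrist camera it gives the pose at the moment of the call.
- workorder.hand_in(): hands the job in; it is judged then, once.
The state is a dict: "clock": time; "qpos": joint angles; "qd": joint speeds; "effort": joint torques, N m; "tcp_pos": TCP position; "eef_rot": TCP orientation; "wrist_force": force on the tool from outside, world axes, zero at the start; "wrist_torque": the same for the moment, N m; "finger_gap": finger opening in mm; "finger_force": force on a finger pad.
Only numpy, scipy, OpenCV 4.12 (cv2) and the standard library are available. Lean on these libraries where they do the work, as an engineer would, in place of code of your own. Each camera call takes 0.05 s, during which the arm holds its last target. There are 200 camera calls.

## Working session

There is one attempt and no reset: what is moved stays moved. The work goes in short steps, Python scripts to look and compute and a tool call to move; the robot and the scene stay as the last step left them, time stands still between calls to the robot, and variables do not carry over. Pictures are saved under pics/ and viewed, at most 10 in all, crops included, and the job is handed in when it is done.

Besides the shell and the picture viewer there is one more tool, called after "Emit:" by a JSON object that holds its "fn" and its "kwargs", one argument or row to a line. apply_moves: Moves the arm, as the interface text tells. Its arguments: {"type":"object","properties":{"commands":{"type":"string"},"newtons":{"type":"number"}},"required":["commands"]}

```bash
mkdir -p pics
python3 - <<'E'
from station import sense, imaging
import cv2
s=sense();print({k:s[k] for k in("clock","tcp_pos","eef_rot","finger_gap","wrist_force")})
for n in("side","top","wrist"):
    p=imaging.camera_params(n);print(n,p)
    cv2.imwrite(f"pics/{n}0.png",imaging.get_image(n)[:,:,::-1])
E
```

```text
{'clock': 0.0, 'tcp_pos': array([ 232.15491122, -579.91960568,  230.65771129]), 'eef_rot': array([-3.14037664e+00,  1.04311759e-04,  3.80844414e-01]), 'finger_gap': 85.5773993624629, 'wrist_force': array([-0.33244697, -0.11691031,  0.69923997])}
side {'fx': 484.6170808566491, 'fy': 484.6170808566491, 'cx': 272.53648723762717, 'cy': 211.0787590278721, 'k1': 0.02229111523582155, 'eye': array([ 296.62829941, 1241.74752565,  980.04951447]), 'rotation': array([ 0.94175056,  0.01500084, -3.04428689])}
top {'fx': 485.07513151419204, 'fy': 485.07513151419204, 'cx': 274.1949584574051, 'cy': 224.81858201354652, 'k1': -0.027345347955588014, 'eye': array([ 358.10292484,   50.23825311, 1401.19389567]), 'rotation': array([ 0.05213114, -0.01533551, -1.56321141])}
wrist {'fx': 357.0977408830457, 'fy': 357.0977408830457, 'cx': 283.4272807975741, 'cy': 209.81268895191184, 'k1': -0.0953467013621647, 'eye': array([ 296.61947761, -554.14830112,  372.86702407]), 'rotation': array([-0.27772309,  0.00215533, -1.19121608])}
```

View pics/top0.png

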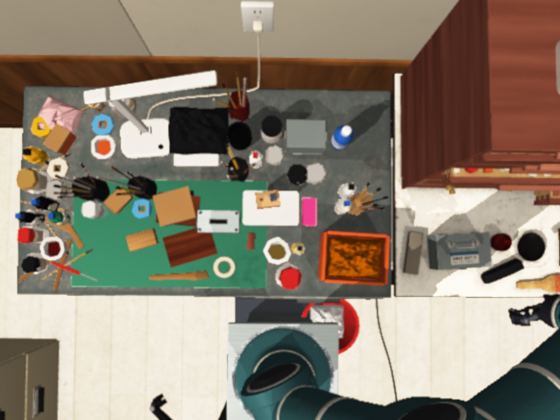

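View pics/side0.png

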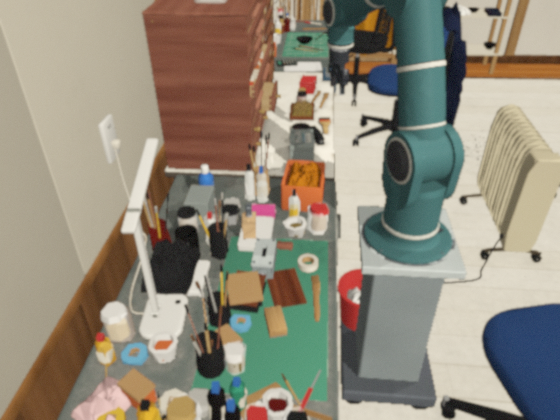

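The top view shows the grey housing around (218,221), with its slot along the columns. The wooden stand is on the white box at about (268,199), and the pin is near its top. Next I'll work out rough positions.

```bash
cat > h.py <<'E'
import numpy as np, cv2
from scipy.spatial.transform import Rotation as R
def ray(p,u,v):
    d=np.array([(u-p['cx'])/p['fx'],(v-p['cy'])/p['fy']]);s=d.copy()
    for _ in range(20): s=d/(1+p['k1']*(s@s))
    return R.from_euler('xyz',p['rotation']).apply([s[0],-s[1],-1])
def plane(p,u,v,z):
    r=ray(p,u,v);return p['eye']+r*(z-p['eye'][2])/r[2]
def proj(p,X):
    c=R.from_euler('xyz',p['rotation']).inv().apply(np.array(X)-p['eye']);s=np.array([c[0],-c[1]])/-c[2]
    s=s*(1+p['k1']*(s@s));return s*[p['fx'],p['fy']]+[p['cx'],p['cy']]
E
python3 - <<'E'
from h import *
from station import imaging
p=imaging.camera_params("top")
print(plane(p,218,221,63),plane(p,268,199,80),plane(p,268,199,120))
t=cv2.imread("pics/top0.png")
a=cv2.resize(t[170:260,180:320],None,fx=5,fy=5,interpolation=cv2.INTER_CUBIC)
cv2.imwrite("pics/c.png",a)
E
```

```text
[437.34248359 185.43906741  63.        ] [497.76626524  47.97994365  80.        ] [493.53786724  48.04831543 120.        ]
```

View pics/c.png

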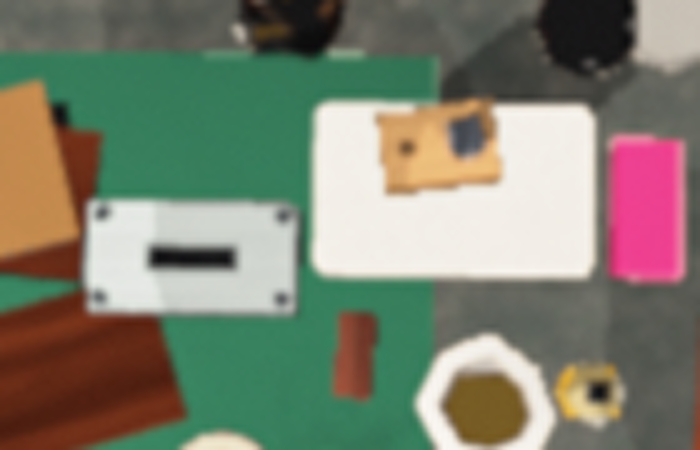

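The crop (5x) puts the slot centre at full-image (218.4,221.6) and the pin head at about (273.2,197.4), with the stand rotated slightly. I'll fly over, raising the tool first.

Emit:
{"fn": "apply_moves", "kwargs": {
  "commands": "0 0 0 0 15 30 100;0 0 0 10 25 30 100;0 0 -0.02 12 32 20 100;0 0 -0.02 12 34 10 100;0 0 -0.02 12 34 0 100"
}}

```text
clock: 0.57
tcp_pos: [278.9, -439.4, 323.5]
eef_rot: [3.138, -0.001, 0.319]
wrist_force: [1.2, -1.2, -0.4]
finger_gap: 85.4
finger_force: 0.0
```

Emit:
{"fn": "apply_moves", "kwargs": {
  "commands": "0 0 -0.02 12 34 0 100;0 0 -0.02 12 34 0 100;0 0 -0.02 12 34 0 100;0 0 -0.02 12 34 0 100;0 0 -0.02 12 34 0 100"
}}

```text
clock: 0.98
tcp_pos: [338.4, -268.4, 321.2]
eef_rot: [3.141, 0.0, 0.22]
wrist_force: [0.4, -0.3, 0.1]
finger_gap: 85.6
finger_force: 0.0
```

Emit:
{"fn": "apply_moves", "kwargs": {
  "commands": "0 0 -0.02 12 34 0 100;0 0 -0.02 12 34 0 100;0 0 -0.02 12 34 0 100;0 0 -0.02 12 34 0 100;0 0 -0.02 12 34 0 100"
}}

```text
clock: 1.4
tcp_pos: [398.3, -98.4, 321.3]
eef_rot: [3.141, -0.0, 0.12]
wrist_force: [0.8, -0.0, -0.0]
finger_gap: 85.5
finger_force: 0.0
```

Emit:
{"fn": "apply_moves", "kwargs": {
  "commands": "0 0 -0.02 14 36 0 100;0 0 -0.02 14 36 0 100;0 0 0 14 36 0 100;0 0 0 12 36 0 100;0 0 0 8 36 0 100"
}}

```text
clock: 1.82
tcp_pos: [460.7, 81.6, 321.3]
eef_rot: [-3.141, -0.0, 0.08]
wrist_force: [0.8, -0.8, -0.6]
finger_gap: 85.5
finger_force: 0.0
```

Emit:
{"fn": "apply_moves", "kwargs": {
  "commands": "0 0 0 0 0 0 100;0 0 0 0 0 0 100;0 0 0 0 0 0 100"
}}

```text
clock: 2.07
tcp_pos: [460.1, 79.4, 321.0]
eef_rot: [3.142, 0.001, 0.081]
wrist_force: [0.4, -0.7, -0.3]
finger_gap: 85.3
finger_force: 0.0
```

Run:
```python
from h import *
from station import imaging
import pickle
p=imaging.camera_params("wrist");im=imaging.get_image("wrist")[:,:,::-1]
pickle.dump(p,open("w1.pkl","wb"));print(p['eye'],p['rotation'])
cv2.imwrite("pics/w1.png",im)
```

```text
[529.36281355  85.07126795 463.10528358] [-2.78629457e-01  1.10232015e-03 -1.49121498e+00]
```

View pics/w1.png

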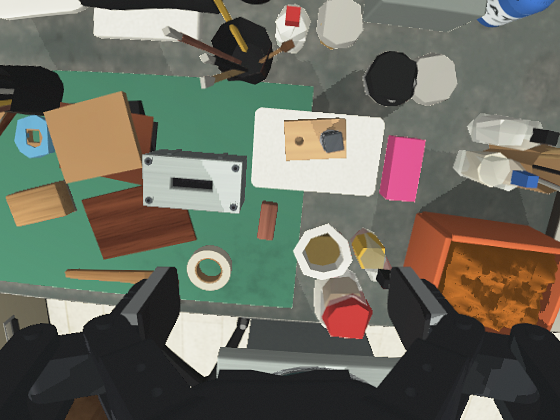

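The wrist view shows the cover at about (147..246, 151..213) with its slot near (191,184). The stand top is about (315,139) with the pin head near (333,141), and the other (smaller) hole is at (299,141). Next I'll measure with masks.

Run:
```python
from h import *
import pickle
p=pickle.load(open("w1.pkl","rb"));im=cv2.imread("pics/w1.png")
hsv=cv2.cvtColor(im,cv2.COLOR_BGR2HSV)
g=cv2.cvtColor(im,cv2.COLOR_BGR2GRAY)
def big(m,box,mina=30):
    x0,y0,x1,y1=box;k=np.zeros_like(m);k[y0:y1,x0:x1]=m[y0:y1,x0:x1]
    c,_=cv2.findContours(k,cv2.RETR_EXTERNAL,cv2.CHAIN_APPROX_NONE);return max(c,key=cv2.contourArea)
def rep(n,c,z):
    P=np.array([plane(p,*q,z)[:2] for q in c[:,0,:].astype(float)],np.float32)
    r=cv2.minAreaRect(P);b=cv2.boxPoints(r)
    print(n,"px",cv2.minAreaRect(c),"world",np.round(r[0],1),np.round(r[1],1),round(r[2],2))
    return r
# dark slot
rep("slot",big((g<70).astype(np.uint8),(160,170,225,200)),62.9)
h,s,v=cv2.split(hsv)
cov=((s<45)&(v>130)).astype(np.uint8)
rep("cover",big(cov,(135,145,255,216)),63)
tan=((h>8)&(h<25)&(s>60)&(v>120)).astype(np.uint8)
dark=((v<110)&(s<110)).astype(np.uint8)
head=big(dark,(318,125,352,158))
for z in(75,85,95): rep("stand%d"%z,big(tan|dark,(275,112,360,165)),z)
for z in(110,120,130): rep("head%d"%z,head,z)
wh=((s<30)&(v>170)).astype(np.uint8)
rep("box",big(wh,(245,100,390,200)),20)
# top view
T=cv2.imread("pics/top0.png")
cv2.imwrite("pics/c2.png",np.hstack([cv2.resize(im[105:175,265:365],None,fx=7.5,fy=7.5,interpolation=cv2.INTER_CUBIC)]))
```

```text
slot px ((191.52415466308594, 183.21035766601562), (39.77878952026367, 8.4706392288208), 4.763641834259033) world [438.5 184.3] [45.5 10. ] 89.54
cover px ((190.49411010742188, 183.57644653320312), (101.08599090576172, 51.84683609008789), 4.398705005645752) world [437.4 184.9] [114.7  61.1] 89.97
stand75 px ((315.1197204589844, 138.39401245117188), (40.54934310913086, 61.62302017211914), 87.1375961303711) world [500.6  49.4] [43.2 65.5] 7.51
stand85 px ((315.1197204589844, 138.39401245117188), (40.54934310913086, 61.62302017211914), 87.1375961303711) world [501.3  50.3] [42.1 63.8] 7.51
stand95 px ((315.1197204589844, 138.39401245117188), (40.54934310913086, 61.62302017211914), 87.1375961303711) world [502.1  51.2] [41.  62.1] 7.51
head110 px ((332.04052734375, 140.74325561523438), (20.878671646118164, 20.878671646118164), 80.53767395019531) world [502.5  35.6] [20.4 20.3] 14.24
head120 px ((332.04052734375, 140.74325561523438), (20.878671646118164, 20.878671646118164), 80.53767395019531) world [503.3  37. ] [19.8 19.7] 14.24
head130 px ((332.04052734375, 140.74325561523438), (20.878671646118164, 20.878671646118164), 80.53767395019531) world [504.   38.4] [19.2 19.2] 14.24
box px ((316.8482971191406, 151.82070922851562), (129.88316345214844, 80.2219467163086), 4.763641834259033) world [479.6  40.3] [ 99.5 158.8] 0.02
```

View pics/c2.png

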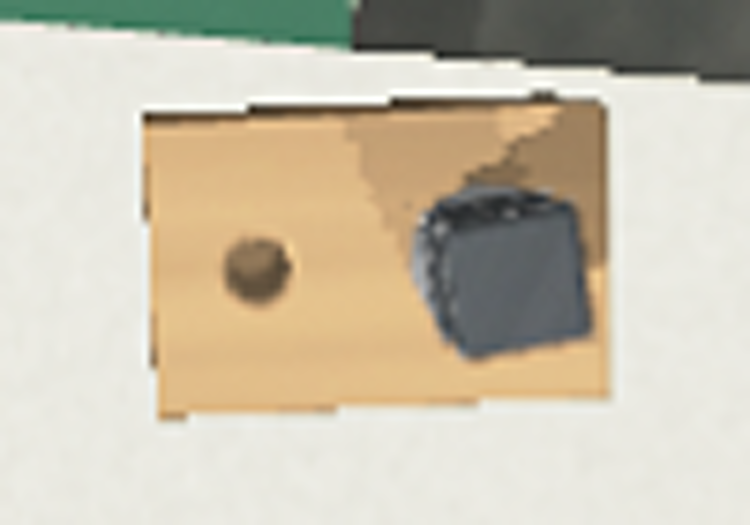

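The crop shows the head's top face, with corners in crop pixels at about (447,232), (577,205), (590,330) and (478,357). I'll cast those rays and triangulate the height with the top view.

Run:
```python
from h import *
import pickle
from station import imaging
p=pickle.load(open("w1.pkl","rb"));t=imaging.camera_params("top")
f=lambda x,y:(265+(x+.5)/7.5-.5,105+(y+.5)/7.5-.5)
C=[(447,232),(577,205),(590,330),(478,357)]
for z in(105,114,123):
    P=np.array([plane(p,*f(*c),z)[:2] for c in C]);e=np.diff(np.vstack([P,P[:1]]),axis=0)
    print(z,P.mean(0).round(1),np.hypot(*e.T).round(1),np.degrees(np.arctan2(e[:,1],e[:,0])).round(1))
S=[(145,113),(605,102),(608,397),(158,415)]
for z in(70,76,82):
    P=np.array([plane(p,*f(*c),z)[:2] for c in S]);e=np.diff(np.vstack([P,P[:1]]),axis=0)
    print(z,P.mean(0).round(1),np.hypot(*e.T).round(1),np.degrees(np.arctan2(e[:,1],e[:,0])).round(1))
def tri(a,b):
    d1=ray(p,*a);d2=ray(t,*b);d1/=np.linalg.norm(d1);d2/=np.linalg.norm(d2)
    k=np.linalg.lstsq(np.c_[d1,-d2],t['eye']-p['eye'],rcond=None)[0]
    A,B=p['eye']+k[0]*d1,t['eye']+k[1]*d2
    return ((A+B)/2).round(1),np.linalg.norm(A-B).round(1)
g=lambda x,y:(180+(x+.5)/5-.5,170+(y+.5)/5-.5)
print(tri(f(523,281),g(467,137)),"small hole",tri(f(257,270),g(407,148)),"slot",tri((191.5,183.2),g(192,258)))
```

```text
105 [501.1  32.5] [17.5 16.6 15.3 17.1] [ -73.5 -167.2  108.4   20.2]
114 [501.8  33.8] [17.  16.2 14.9 16.7] [ -73.5 -167.2  108.4   20.2]
123 [502.5  35.1] [16.6 15.8 14.5 16.2] [ -73.5 -167.2  108.4   20.2]
70 [499.9  48.5] [66.  42.5 66.3 43.5] [ -83.9 -172.5   97.     7.1]
76 [500.3  49.1] [65.  41.9 65.3 42.9] [ -83.9 -172.5   97.     7.1]
82 [500.8  49.6] [64.  41.2 64.3 42.2] [ -83.9 -172.5   97.     7.1]
(array([500.8,  33.9, 108.7]), np.float64(2.0)) small hole (array([497.3,  66.8,  78.4]), np.float64(0.7)) slot (array([437.1, 186. ,  56.6]), np.float64(0.3))
```

Emit:
{"fn": "apply_moves", "kwargs": {
  "commands": "0 0 0.05 9 -9 -25 100;0 0 0.05 9 -9 -25 100;0 0 0.05 8 -9 -25 100;0 0 0.05 8 -9 -25 100;0 0 0.02 8 -9 -25 100"
}}

```text
clock: 2.53
tcp_pos: [502.4, 32.9, 195.2]
eef_rot: [3.141, 0.0, 0.302]
wrist_force: [0.6, -0.8, -0.9]
finger_gap: 85.2
finger_force: 0.0
```

Emit:
{"fn": "apply_moves", "kwargs": {
  "commands": "0 0 0 0 0 -20 100;0 0 0 0 0 -20 100;0 0 0 0 0 -10 100;0 0 0 0 0 0 100;0 0 0 0 0 0 100"
}}

```text
clock: 2.95
tcp_pos: [502.3, 34.4, 146.7]
eef_rot: [3.142, 0.0, 0.3]
wrist_force: [-0.3, 0.2, 0.4]
finger_gap: 85.6
finger_force: 0.0
```

Run:
```python
from h import *
from station import imaging,sense
import pickle
s=sense();print(s['tcp_pos'],s['eef_rot'])
p=imaging.camera_params("wrist");im=imaging.get_image("wrist")[:,:,::-1]
pickle.dump(p,open("w2.pkl","wb"))
cv2.imwrite("pics/w2.png",im)
```

```text
[502.31023882  34.37334204 146.71402774] [3.14157517e+00 2.29096349e-04 3.00204509e-01]
```

View pics/w2.png

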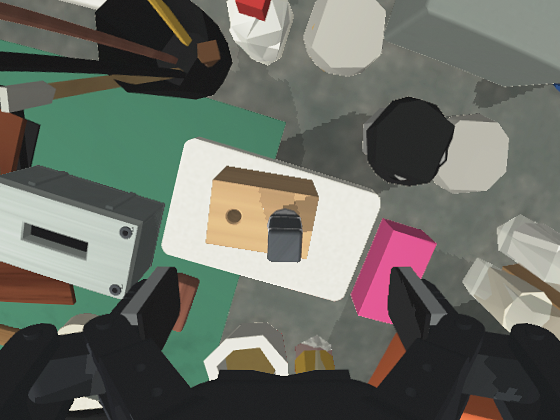

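The head's flats line up with the image axes. Its top face spans about (268..302, 231..263), so it is centred between the fingers. Checking its position, then descending.

Run:
```python
from h import *
import pickle
p=pickle.load(open("w2.pkl","rb"))
for z in(108,112,116): print(z,plane(p,285,247,z).round(1),np.linalg.norm(plane(p,268,247,z)-plane(p,302,247,z)).round(1))
S=np.array([plane(p,207,241,72),plane(p,218,181,72),plane(p,312,256,72),plane(p,318,197,72)]);print(S.round(1),S.mean(0))
```

```text
108 [499.4  33.  108. ] 18.5
112 [500.9  33.5 112. ] 18.1
116 [502.5  34.  116. ] 17.7
[[474.6  78.3  72. ]
 [515.2  81.2  72. ]
 [484.8   9.8  72. ]
 [523.8  18.8  72. ]] [499.57478845  47.03318832  72.        ]
```

Emit:
{"fn": "apply_moves", "kwargs": {
  "commands": "0 0 0 0 0 -20 100;0 0 0 0 0 -20 100;0 0 0 0 0 -15 100;0 0 0 0 0 -6 100;0 0 0 0 0 -4 100"
}}

```text
clock: 3.42
tcp_pos: [502.6, 34.7, 81.7]
eef_rot: [3.141, -0.0, 0.301]
wrist_force: [-0.6, -0.5, 0.5]
finger_gap: 85.4
finger_force: 0.0
```

Emit:
{"fn": "apply_moves", "kwargs": {
  "commands": "0 0 0 0 0 0 60;0 0 0 0 0 0 40;0 0 0 0 0 0 0;0 0 0 0 0 0 0;0 0 0 0 0 0 0",
  "newtons": 60
}}

```text
clock: 3.83
tcp_pos: [502.6, 34.7, 81.8]
eef_rot: [3.141, -0.001, 0.301]
wrist_force: [-0.4, 1.0, -0.0]
finger_gap: 25.6
finger_force: 0.0
```

Emit:
{"fn": "apply_moves", "kwargs": {
  "commands": "0 0 0 0 0 0 0;0 0 0 0 0 0 0;0 0 0 0 0 0 0;0 0 0 0 0 0 0;0 0 0 0 0 0 0"
}}

```text
clock: 4.25
tcp_pos: [502.5, 34.8, 81.7]
eef_rot: [3.141, -0.0, 0.301]
wrist_force: [-1.5, -0.4, 8.0]
finger_gap: 17.0
finger_force: 58.3
```

Emit:
{"fn": "apply_moves", "kwargs": {
  "commands": "0 0 0 0 0 5 0;0 0 0 0 0 10 0;0 0 0 0 0 20 0;0 0 0 0 0 25 0;0 0 0 0 0 25 0"
}}

```text
clock: 4.67
tcp_pos: [501.9, 35.0, 167.8]
eef_rot: [-3.141, 0.001, 0.301]
wrist_force: [0.7, -0.0, -0.8]
finger_gap: 17.3
finger_force: 58.5
```

Emit:
{"fn": "apply_moves", "kwargs": {
  "commands": "0 0 0 0 0 15 0;0 0 0 0 0 10 0;0 0 0 0 0 0 0;0 0 0 0 0 0 0"
}}

```text
clock: 5.0
tcp_pos: [502.2, 34.6, 191.2]
eef_rot: [3.141, -0.0, 0.301]
wrist_force: [-0.3, 0.9, -2.4]
finger_gap: 17.2
finger_force: 58.5
```

Emit:
{"fn": "apply_moves", "kwargs": {
  "commands": "0 0 -0.06 -13 30 0 0;0 0 -0.06 -13 30 0 0;0 0 -0.06 -13 30 -11 0;0 0 -0.06 -13 30 -20 0;0 0 -0.06 -12 30 -20 0"
}}

```text
clock: 5.42
tcp_pos: [437.0, 185.7, 138.9]
eef_rot: [3.142, 0.0, -0.003]
wrist_force: [1.3, 0.3, -2.0]
finger_gap: 17.2
finger_force: 58.6
```

Emit:
{"fn": "apply_moves", "kwargs": {
  "commands": "0 0 0 0 0 0 0;0 0 0 0 0 0 0;0 0 0 0 0 0 0;0 0 0 0 0 0 0"
}}

```text
clock: 5.75
tcp_pos: [438.6, 183.9, 140.1]
eef_rot: [3.141, 0.0, 0.0]
wrist_force: [-0.6, 0.4, -2.3]
finger_gap: 17.2
finger_force: 58.8
```

Run:
```python
from h import *
from station import imaging,sense
import pickle
s=sense();print(s['tcp_pos'],s['eef_rot'])
p=imaging.camera_params("wrist");im=imaging.get_image("wrist")[:,:,::-1]
pickle.dump(p,open("w3.pkl","wb"))
cv2.imwrite("pics/w3.png",im)
cv2.imwrite("pics/w3c.png",cv2.resize(im[180:380,160:410],None,fx=3,fy=3,interpolation=cv2.INTER_CUBIC))
t=imaging.get_image("side")[:,:,::-1];cv2.imwrite("pics/s3.png",t)
```

```text
[438.6100972  183.94759434 140.06847977] [3.14142508e+00 3.66847410e-04 1.64059244e-04]
```

View pics/w3c.png

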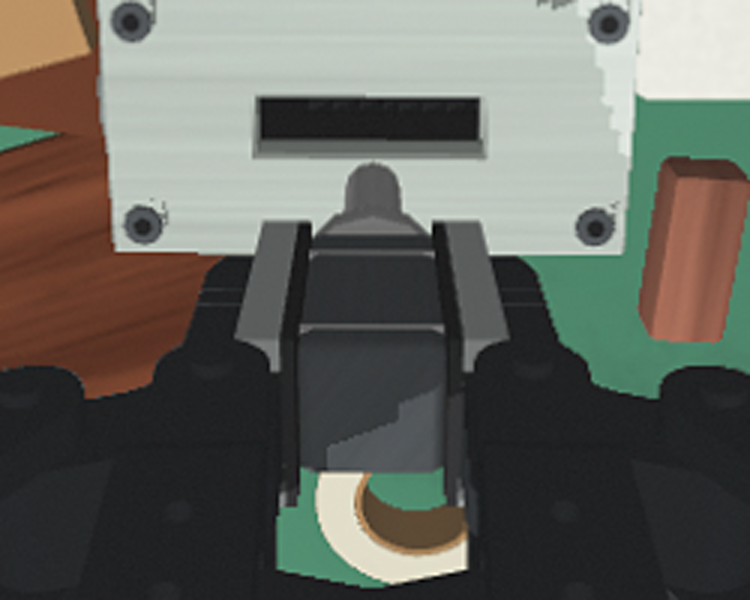

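The 3x wrist crop shows the pin held upright, with its tip's far rim at crop (374,163). The slot opening spans crop (254..486, 95..158), and the screws are at (131,22), (609,24), (143,226) and (595,227). Computing the offset.

Run:
```python
from h import *
import pickle
p=pickle.load(open("w3.pkl","rb"));print(p['eye'],p['rotation'])
f=lambda x,y:(160+(x+.5)/3-.5,180+(y+.5)/3-.5)
W=lambda x,y,z:plane(p,*f(x,y),z).round(1)
print("slot corners",[W(*c,63)[:2] for c in((256,96),(484,96),(487,158),(253,158))])
S=np.array([W(*c,63)[:2] for c in((131,22),(609,24),(143,226),(595,227))]);print("screws",S,S.mean(0))
E=np.array([W(*c,63)[:2] for c in((104,100),(632,100))]);print("cover ends",E)
print("cover near edge",W(370,253,63))
for z in(90,94,98): print(z,"tip far rim",W(374,163,z),"shank L/R",W(348,185,z),W(400,185,z))
for z in(126,130,134): print(z,"collar L,R",W(312,235,z),W(436,235,z))
for z in(165,169,173): print(z,"head top", W(300,332,z),W(447,329,z),W(300,469,z),W(445,471,z))
```

```text
[508.03683802 184.03167552 282.18116927] [-2.78457198e-01  9.84936599e-04 -1.57192934e+00]
slot corners [array([444.2, 208.9]), array([444.1, 160.3]), array([430.1, 159.2]), array([430.1, 210. ])]
screws [[460.4 234.8]
 [459.9 134.4]
 [414.1 235.1]
 [413.8 134.7]] [437.05 184.75]
cover ends [[443.3 241.7]
 [443.2 128.4]]
cover near edge [407.7 184.6  63. ]
90 tip far rim [438.7 183.8  90. ] shank L/R [434.3 188.8  90. ] [434.3 178.8  90. ]
94 tip far rim [440.2 183.8  94. ] shank L/R [435.8 188.7  94. ] [435.8 178.9  94. ]
98 tip far rim [441.6 183.8  98. ] shank L/R [437.3 188.6  98. ] [437.3 179.   98. ]
126 collar L,R [439.6 193.6 126. ] [439.6 174.  126. ]
130 collar L,R [441.4 193.4 130. ] [441.4 174.3 130. ]
134 collar L,R [443.1 193.1 134. ] [443.1 174.5 134. ]
165 head top [443.8 192.9 165. ] [444.2 175.  165. ] [424.  193.4 165. ] [423.7 174.8 165. ]
169 head top [446.  192.6 169. ] [446.4 175.3 169. ] [426.9 193.1 169. ] [426.6 175.1 169. ]
173 head top [448.2 192.3 173. ] [448.6 175.6 173. ] [429.7 192.8 173. ] [429.4 175.4 173. ]
```

Emit:
{"fn": "apply_moves", "kwargs": {
  "commands": "0 0 0 0.9 -8 -8 0;0 0 0 0.9 -8 -8 0;0 0 0 0 0 -6 0;0 0 0 0 0 0 0;0 0 0 0 0 0 0"
}}

```text
clock: 6.27
tcp_pos: [439.9, 168.6, 117.8]
eef_rot: [-3.142, 0.001, 0.0]
wrist_force: [0.1, 0.7, -0.7]
finger_gap: 17.2
finger_force: 58.9
```

Emit:
{"fn": "apply_moves", "kwargs": {
  "commands": "0 0 0 0 0 0 0;0 0 0 0 0 0 0"
}}

```text
clock: 6.43
tcp_pos: [440.2, 169.1, 118.5]
eef_rot: [-3.141, -0.0, 0.001]
wrist_force: [0.6, -0.8, -0.4]
finger_gap: 17.5
finger_force: 58.9
```

Run:
```python
from h import *
from station import imaging,sense
import pickle
s=sense();print(s['tcp_pos'],s['eef_rot'],s['wrist_force'])
p=imaging.camera_params("wrist");im=imaging.get_image("wrist")[:,:,::-1]
pickle.dump(p,open("w4.pkl","wb"))
cv2.imwrite("pics/w4c.png",cv2.resize(im[180:310,190:390],None,fx=4,fy=4,interpolation=cv2.INTER_CUBIC))
```

```text
[440.20625096 169.09112993 118.49436903] [-3.14127410e+00 -3.65090333e-04  1.20390485e-03] [ 0.57899393 -0.76784981 -0.38474087]
```

View pics/w4c.png

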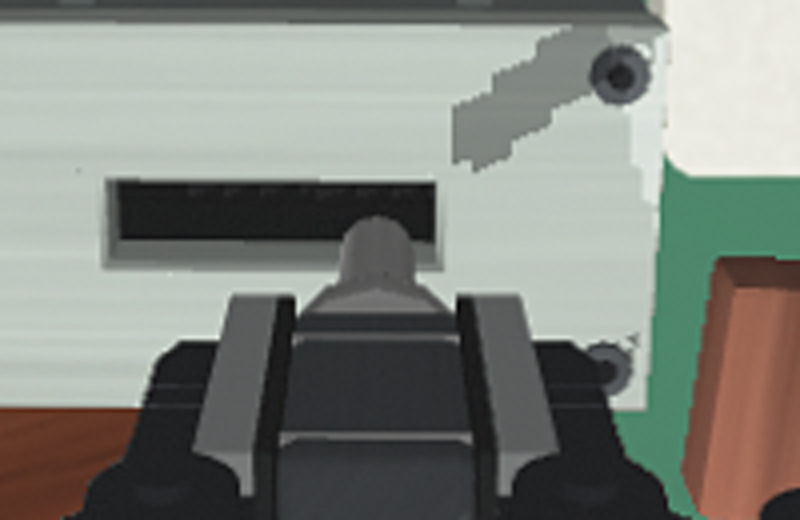

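The 4x crop shows the tip just above the slot's right half. The tip's far rim is at (377,216), the slot spans rows 180..269 and cols 104..441, and the right-hand screws are at (620,74) and (606,369).

Run:
```python
from h import *
import pickle
p=pickle.load(open("w4.pkl","rb"))
W=lambda x,y,z:plane(p,190+(x+.5)/4-.5,180+(y+.5)/4-.5,z).round(1)
print("slot far/near",W(377,180,63),W(377,269,63),"ends L",W(104,266,63),"R",W(442,266,63))
print("screws",W(620,74,63),W(606,369,63))
for z in(68,70,72): print(z,"rim",W(377,216,z),"shank",W(341,245,z+1.5),W(415,245,z+1.5))
for z in(142,145,148): print("head far top edge",z,W(281,436,z),W(470,440,z))
```

```text
slot far/near [444.2 169.2  63. ] [430.3 169.2  63. ] ends L [430.7 209.9  63. ] R [430.8 159.6  63. ]
screws [460.1 134.5  63. ] [413.9 134.4  63. ]
68 rim [440.4 169.2  68. ] shank [436.6 174.4  69.5] [436.6 163.8  69.5]
70 rim [441.1 169.2  70. ] shank [437.3 174.3  71.5] [437.3 163.9  71.5]
72 rim [441.9 169.2  72. ] shank [438.1 174.3  73.5] [438.1 163.9  73.5]
head far top edge 142 [445.3 178.1 142. ] [444.9 160.6 142. ]
head far top edge 145 [446.9 177.9 145. ] [446.5 160.8 145. ]
head far top edge 148 [448.5 177.7 148. ] [448.2 161.  148. ]
```

Emit:
{"fn": "apply_moves", "kwargs": {
  "commands": "0 0 0 0.2 -0.5 -2 0;0 0 0 0 -0.5 -2 0;0 0 0 0 0 -2 0;0 0 0 0 0 -2 0;0 0 0 0 0 -2 0"
}}

```text
clock: 6.9
tcp_pos: [440.3, 167.8, 108.0]
eef_rot: [-3.142, 0.0, 0.001]
wrist_force: [-0.5, -0.0, -1.9]
finger_gap: 17.1
finger_force: 58.9
```

Emit:
{"fn": "apply_moves", "kwargs": {
  "commands": "0 0 0 0 0 0 0;0 0 0 0 0 0 0"
}}

```text
clock: 7.07
tcp_pos: [440.2, 167.8, 108.1]
eef_rot: [-3.142, 0.0, 0.001]
wrist_force: [0.3, -0.2, -0.6]
finger_gap: 17.4
finger_force: 58.9
```

Emit:
{"fn": "apply_moves", "kwargs": {
  "commands": "0 0 0 0 0 -2 0;0 0 0 0 0 -2 0;0 0 0 0 0 -2 0;0 0 0 0 0 -1 0;0 0 0 0 0 0 0"
}}

```text
clock: 7.48
tcp_pos: [440.1, 167.8, 101.0]
eef_rot: [-3.142, 0.0, 0.001]
wrist_force: [0.4, 0.7, -1.6]
finger_gap: 17.6
finger_force: 58.9
```

Emit:
{"fn": "apply_moves", "kwargs": {
  "commands": "0 0 0 0 0 -2 0;0 0 0 0 0 -2 0;0 0 0 0 0 -1 0;0 0 0 0 0 -1 0;0 0 0 0 0 0 0"
}}

```text
clock: 7.9
tcp_pos: [440.2, 167.8, 95.0]
eef_rot: [-3.141, 0.0, 0.001]
wrist_force: [-0.1, -1.0, -1.4]
finger_gap: 17.1
finger_force: 58.9
```

Emit:
{"fn": "apply_moves", "kwargs": {
  "commands": "0 0 0 0 0 -1 0;0 0 0 0 0 -1 0;0 0 0 0 0 -1 0;0 0 0 0 0 -1 0;0 0 0 0 0 0 0"
}}

```text
clock: 8.32
tcp_pos: [440.2, 167.8, 91.1]
eef_rot: [-3.142, 0.0, 0.001]
wrist_force: [-1.6, 1.1, -0.3]
finger_gap: 17.3
finger_force: 59.0
```

Emit:
{"fn": "apply_moves", "kwargs": {
  "commands": "0 0 0 0 0 -1 0;0 0 0 0 0 0 0;0 0 0 0 0 0 0"
}}

```text
clock: 8.57
tcp_pos: [440.2, 167.7, 90.2]
eef_rot: [-3.142, 0.0, 0.001]
wrist_force: [-0.7, 0.8, -2.6]
finger_gap: 16.9
finger_force: 59.0
```

Emit:
{"fn": "apply_moves", "kwargs": {
  "commands": "0 0 0 0 0 -1 0;0 0 0 0 0 -0.5 0;0 0 0 0 0 0 0;0 0 0 0 0 0 0"
}}

```text
clock: 8.9
tcp_pos: [440.3, 167.8, 88.7]
eef_rot: [-3.142, 0.0, 0.001]
wrist_force: [-0.6, -0.5, -1.7]
finger_gap: 17.0
finger_force: 59.0
```

Emit:
{"fn": "apply_moves", "kwargs": {
  "commands": "0 0 0 0 0 -1 0;0 0 0 0 0 -0.5 0;0 0 0 0 0 0 0;0 0 0 0 0 0 0"
}}

```text
clock: 9.23
tcp_pos: [440.3, 167.7, 87.2]
eef_rot: [-3.142, 0.0, 0.001]
wrist_force: [0.1, 0.4, -1.6]
finger_gap: 17.0
finger_force: 59.0
```

Emit:
{"fn": "apply_moves", "kwargs": {
  "commands": "0 0 0 0 0 -1 0;0 0 0 0 0 -0.5 0;0 0 0 0 0 0 0;0 0 0 0 0 0 0"
}}

```text
clock: 9.57
tcp_pos: [440.3, 167.8, 85.7]
eef_rot: [-3.142, 0.0, 0.001]
wrist_force: [-1.1, 0.3, -2.0]
finger_gap: 16.9
finger_force: 59.0
```

Emit:
{"fn": "apply_moves", "kwargs": {
  "commands": "0 0 0 0 0 -0.5 0;0 0 0 0 0 -0.5 0;0 0 0 0 0 0 0;0 0 0 0 0 0 0"
}}

```text
clock: 9.9
tcp_pos: [440.3, 167.8, 84.8]
eef_rot: [-3.142, -0.0, 0.001]
wrist_force: [-0.9, 0.3, -0.7]
finger_gap: 17.2
finger_force: 59.2
```

Run:
```python
from h import *
from station import imaging,sense
import pickle
s=sense();print(s['tcp_pos'],s['eef_rot'],s['wrist_force'],s['wrist_torque'])
p=imaging.camera_params("wrist");im=imaging.get_image("wrist")[:,:,::-1]
pickle.dump(p,open("w5.pkl","wb"))
cv2.imwrite("pics/w5c.png",cv2.resize(im[180:330,190:390],None,fx=4,fy=4,interpolation=cv2.INTER_CUBIC))
```

```text
[440.31027692 167.79580685  84.79676796] [-3.14151741e+00 -2.99944201e-05  7.64276372e-04] [-0.88865616  0.28499486 -0.72173717] [-0.02581245  0.30461654  0.01971196]
```

Emit:
{"fn": "apply_moves", "kwargs": {
  "commands": "0 0 0 0 0 -0.5 0;0 0 0 0 0 -0.5 0;0 0 0 0 0 0 0;0 0 0 0 0 0 0"
}}

```text
clock: 10.28
tcp_pos: [440.3, 167.8, 83.8]
eef_rot: [-3.141, 0.0, 0.001]
wrist_force: [-1.4, -0.1, 3.3]
finger_gap: 17.0
finger_force: 59.4
```

Emit:
{"fn": "apply_moves", "kwargs": {
  "commands": "0 0 0 0 0 -0.5 0;0 0 0 0 0 -0.5 0;0 0 0 0 0 0 0;0 0 0 0 0 0 0"
}}

```text
clock: 10.62
tcp_pos: [440.3, 167.8, 82.7]
eef_rot: [-3.142, 0.0, 0.001]
wrist_force: [-1.9, -0.3, 2.8]
finger_gap: 17.4
finger_force: 59.5
```

View pics/w5c.png

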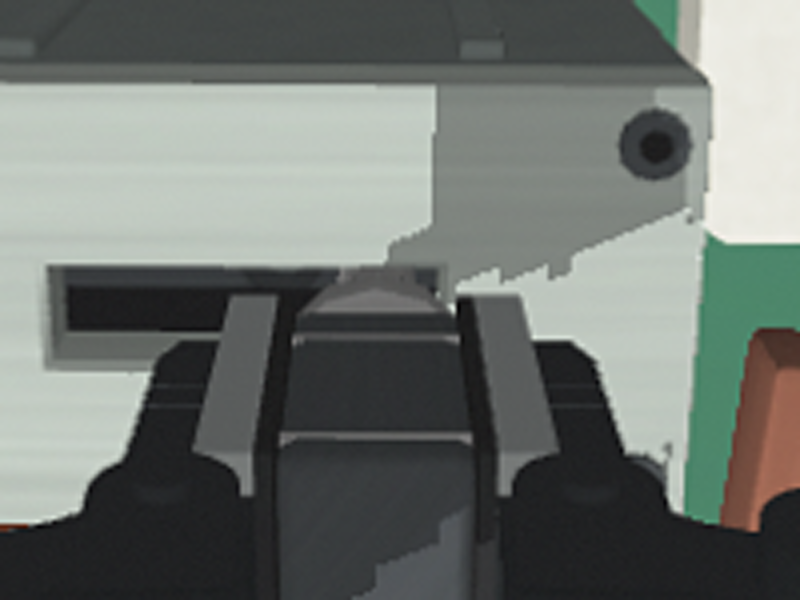

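The pin is through the slot, and the plate was touched at TCP z of about 84.5 (force step of about 4 N). Now I'll sweep along +y.

Emit:
{"fn": "apply_moves", "kwargs": {
  "commands": "0 0 0 0 0.6 -0.3 0;0 0 0 0 0.6 0 0;0 0 0 0 0.6 0 0;0 0 0 0 0.6 0 0;0 0 0 0 0 0 0"
}}

```text
clock: 11.03
tcp_pos: [440.3, 170.1, 82.4]
eef_rot: [3.142, 0.0, 0.001]
wrist_force: [-1.0, -3.8, 2.6]
finger_gap: 17.2
finger_force: 59.4
```

```bash
python3 -c "
from station import sense
s=sense();print(s['wrist_force'],s['wrist_torque'])"
```

```text
[-0.95498958 -3.82917573  2.55115258] [-1.11729318  0.20734343  0.00957719]
```

Emit:
{"fn": "apply_moves", "kwargs": {
  "commands": "0 0 0 0 0.6 0 0;0 0 0 0 0.6 0 0;0 0 0 0 0.6 0 0;0 0 0 0 0.6 0 0;0 0 0 0 0 0 0"
}}

```text
clock: 11.45
tcp_pos: [440.3, 172.7, 82.5]
eef_rot: [-3.141, 0.0, 0.001]
wrist_force: [0.1, -3.9, 2.0]
finger_gap: 17.0
finger_force: 59.4
```

Emit:
{"fn": "apply_moves", "kwargs": {
  "commands": "0 0 0 0 0.6 0 0;0 0 0 0 0.6 0 0;0 0 0 0 0.6 0 0;0 0 0 0 0.6 0 0;0 0 0 0 0 0 0"
}}

```text
clock: 11.87
tcp_pos: [440.3, 175.2, 82.5]
eef_rot: [-3.141, -0.0, 0.001]
wrist_force: [-1.1, -3.4, 2.7]
finger_gap: 17.3
finger_force: 59.4
```

Emit:
{"fn": "apply_moves", "kwargs": {
  "commands": "0 0 0 0 0.6 0 0;0 0 0 0 0.6 0 0;0 0 0 0 0.6 0 0;0 0 0 0 0.6 0 0;0 0 0 0 0 0 0"
}}

```text
clock: 12.28
tcp_pos: [440.3, 177.6, 82.5]
eef_rot: [-3.141, -0.0, 0.001]
wrist_force: [-0.7, -3.4, 3.0]
finger_gap: 17.0
finger_force: 59.4
```

Emit:
{"fn": "apply_moves", "kwargs": {
  "commands": "0 0 0 0 0.6 0 0;0 0 0 0 0.6 0 0;0 0 0 0 0.6 0 0;0 0 0 0 0.6 0 0;0 0 0 0 0 0 0"
}}

```text
clock: 12.7
tcp_pos: [440.3, 180.0, 82.5]
eef_rot: [-3.141, -0.0, 0.001]
wrist_force: [-0.4, -3.7, 2.7]
finger_gap: 17.5
finger_force: 59.4
```

Emit:
{"fn": "apply_moves", "kwargs": {
  "commands": "0 0 0 0 0.6 0 0;0 0 0 0 0.6 0 0;0 0 0 0 0.6 0 0;0 0 0 0 0.6 0 0;0 0 0 0 0 0 0"
}}

```text
clock: 13.12
tcp_pos: [439.9, 182.0, 82.2]
eef_rot: [3.141, 0.001, 0.001]
wrist_force: [-1.9, -4.5, 0.6]
finger_gap: 17.4
finger_force: 59.3
```

Emit:
{"fn": "apply_moves", "kwargs": {
  "commands": "0 0 0 0 0 0 0;0 0 0 0 0 0 0"
}}

```text
clock: 13.28
tcp_pos: [439.9, 182.0, 82.3]
eef_rot: [3.141, 0.001, 0.001]
wrist_force: [-2.5, -5.3, 0.3]
finger_gap: 16.7
finger_force: 59.3
```

Emit:
{"fn": "apply_moves", "kwargs": {
  "commands": "0 0 0 0 0.4 0 0;0 0 0 0 0.4 0 0;0 0 0 0 0 0 0"
}}

```text
clock: 13.53
tcp_pos: [439.9, 182.4, 82.2]
eef_rot: [3.141, 0.001, 0.0]
wrist_force: [-3.4, -7.7, 0.9]
finger_gap: 17.3
finger_force: 59.3
```

Fz dropped and the side force is building, so the tip has been caught by the hole. I'll back off a little and press down.

Emit:
{"fn": "apply_moves", "kwargs": {
  "commands": "0 0 0 -0.5 -0.5 0 0;0 0 0 0 -0.4 0 0;0 0 0 0 0 0 0;0 0 0 0 0 0 0"
}}

```text
clock: 13.87
tcp_pos: [439.6, 182.1, 82.3]
eef_rot: [-3.142, 0.0, 0.001]
wrist_force: [-2.2, -3.9, -2.2]
finger_gap: 17.1
finger_force: 58.9
```

Emit:
{"fn": "apply_moves", "kwargs": {
  "commands": "0 0 0 0 0 -0.7 0;0 0 0 0 0 -0.7 0;0 0 0 0 0 0 0;0 0 0 0 0 0 0"
}}

```text
clock: 14.2
tcp_pos: [439.6, 182.1, 81.0]
eef_rot: [-3.142, 0.0, 0.001]
wrist_force: [-2.5, -3.2, 0.2]
finger_gap: 16.9
finger_force: 59.3
```

Emit:
{"fn": "apply_moves", "kwargs": {
  "commands": "0 0 0 -0.4 -0.5 0 0;0 0 0 0 0 -0.7 0;0 0 0 0 0 -0.7 0;0 0 0 0 0 0 0"
}}

```text
clock: 14.53
tcp_pos: [439.5, 181.8, 79.6]
eef_rot: [-3.141, -0.0, 0.001]
wrist_force: [-2.0, -0.6, -0.3]
finger_gap: 16.9
finger_force: 59.3
```

Emit:
{"fn": "apply_moves", "kwargs": {
  "commands": "0 0 0 0 0 -0.7 0;0 0 0 0 0 -0.7 0;0 0 0 0 0 0 0;0 0 0 0 0 0 0"
}}

```text
clock: 14.87
tcp_pos: [439.4, 181.7, 78.2]
eef_rot: [-3.141, -0.0, 0.001]
wrist_force: [-0.3, -0.5, -1.8]
finger_gap: 17.2
finger_force: 59.1
```

At TCP z 78.2 the tip is past the plate's hard stop with no load, so it is in the hole. Pressing home in small steps.

Emit:
{"fn": "apply_moves", "kwargs": {
  "commands": "0 0 0 0 0 -1 0;0 0 0 0 0 -1 0;0 0 0 0 0 -1 0;0 0 0 0 0 -1 0;0 0 0 0 0 0 0"
}}

```text
clock: 15.28
tcp_pos: [439.4, 181.6, 74.0]
eef_rot: [-3.141, 0.0, 0.001]
wrist_force: [-0.8, -1.1, -2.0]
finger_gap: 17.1
finger_force: 59.0
```

Emit:
{"fn": "apply_moves", "kwargs": {
  "commands": "0 0 0 0 0 -1 0;0 0 0 0 0 -1 0;0 0 0 0 0 -1 0;0 0 0 0 0 0 0"
}}

```text
clock: 15.62
tcp_pos: [439.4, 181.6, 71.1]
eef_rot: [-3.141, 0.0, 0.001]
wrist_force: [-0.1, 0.1, -0.3]
finger_gap: 16.8
finger_force: 59.0
```

Emit:
{"fn": "apply_moves", "kwargs": {
  "commands": "0 0 0 0 0 -0.5 0;0 0 0 0 0 -0.5 0;0 0 0 0 0 -0.5 0;0 0 0 0 0 0 0"
}}

```text
clock: 15.95
tcp_pos: [439.4, 181.6, 69.7]
eef_rot: [-3.141, 0.0, 0.001]
wrist_force: [0.4, 0.4, -0.6]
finger_gap: 17.1
finger_force: 59.1
```

Emit:
{"fn": "apply_moves", "kwargs": {
  "commands": "0 0 0 0 0 -0.3 0;0 0 0 0 0 -0.3 0;0 0 0 0 0 -0.3 0;0 0 0 0 0 0 0"
}}

```text
clock: 16.28
tcp_pos: [439.4, 181.6, 68.8]
eef_rot: [-3.142, 0.0, 0.001]
wrist_force: [-0.6, -0.4, -0.5]
finger_gap: 17.2
finger_force: 59.1
```

Emit:
{"fn": "apply_moves", "kwargs": {
  "commands": "0 0 0 0 0 -0.3 0;0 0 0 0 0 -0.3 0;0 0 0 0 0 0 0;0 0 0 0 0 0 0"
}}

```text
clock: 16.62
tcp_pos: [439.4, 181.6, 68.7]
eef_rot: [3.141, -0.0, 0.001]
wrist_force: [-3.2, -1.1, 12.8]
finger_gap: 17.6
finger_force: 61.3
```

Emit:
{"fn": "apply_moves", "kwargs": {
  "commands": "0 0 0 0 0 -0.3 0;0 0 0 0 0 -0.3 0;0 0 0 0 0 0 0;0 0 0 0 0 0 0"
}}

```text
clock: 16.95
tcp_pos: [439.5, 181.6, 68.6]
eef_rot: [3.141, -0.001, 0.001]
wrist_force: [-9.1, -4.5, 27.5]
finger_gap: 17.4
finger_force: 63.5
```

It seated at 68.7, as predicted. I'll relieve the load, let go and retreat.

Emit:
{"fn": "apply_moves", "kwargs": {
  "commands": "0 0 0 0 0 0.8 0;0 0 0 0 0 0 0"
}}

```text
clock: 17.12
tcp_pos: [439.4, 181.6, 68.7]
eef_rot: [-3.142, -0.0, 0.001]
wrist_force: [-3.4, -1.2, 9.3]
finger_gap: 17.1
finger_force: 60.3
```

Emit:
{"fn": "apply_moves", "kwargs": {
  "commands": "0 0 0 0 0 0 60;0 0 0 0 0 0 60;0 0 0 0 0 0 60;0 0 0 0 0 0 60;0 0 0 0 0 0 60"
}}

```text
clock: 17.53
tcp_pos: [439.4, 181.6, 68.4]
eef_rot: [-3.141, 0.0, 0.001]
wrist_force: [-0.2, 0.4, -0.4]
finger_gap: 50.9
finger_force: 0.0
```

Emit:
{"fn": "apply_moves", "kwargs": {
  "commands": "0 0 0 0 0 5 60;0 0 0 0 0 10 60;0 0 0 0 0 20 60;0 0 0 0 0 30 60;0 0 0 0 0 35 60"
}}

```text
clock: 17.95
tcp_pos: [438.4, 181.6, 169.5]
eef_rot: [-3.142, 0.002, 0.002]
wrist_force: [1.1, -0.7, -0.1]
finger_gap: 51.4
finger_force: 0.0
```

Emit:
{"fn": "apply_moves", "kwargs": {
  "commands": "0 0 0 0 0 30 60;0 0 0 0 0 0 60;0 0 0 0 0 0 60;0 0 0 0 0 0 60"
}}

```text
clock: 18.28
tcp_pos: [439.2, 181.4, 198.7]
eef_rot: [3.141, -0.0, 0.001]
wrist_force: [-0.5, -0.3, -0.9]
finger_gap: 51.0
finger_force: 0.0
```

Run:
```python
from h import *
from station import imaging,sense
p=imaging.camera_params("wrist");im=imaging.get_image("wrist")[:,:,::-1];print(sense()['tcp_pos'],proj(p,[437,181.7,63]))
cv2.imwrite("pics/w6c.png",cv2.resize(im[120:320,160:410],None,fx=3,fy=3,interpolation=cv2.INTER_CUBIC))
```

```text
[438.99038838 181.35592033 198.15223648] [283.5795004  200.64094768]
```

View pics/w6c.png

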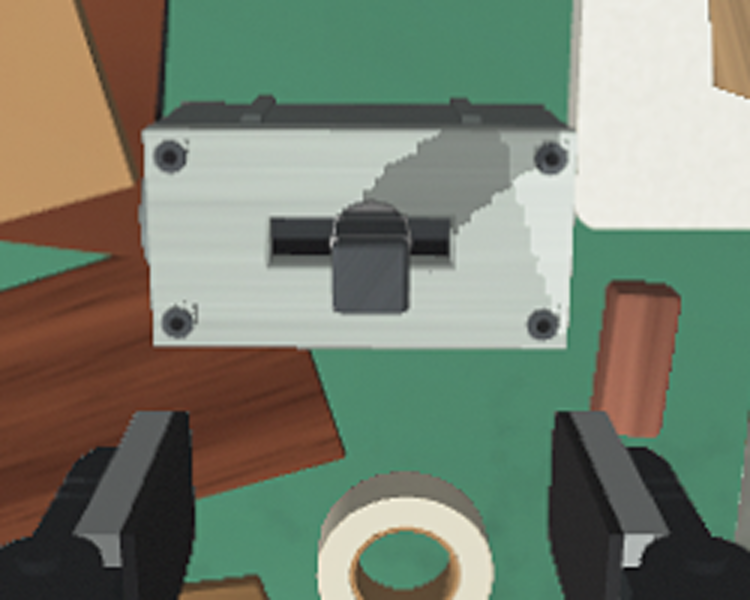

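The pin stands upright in the slot, its collar flat on the cover at crop (371,222) and its head at (371,275). The gripper is clear, so I'm handing in.

```bash
python3 -c "
from station import workorder
print(workorder.hand_in())"
```

```text
the job is handed in; nothing more can be done
None
```

The pin is fully home in the lock-plate hole and released, with its collar flat on the cover; the job was handed in just after 18 s on the robot's clock, and hand-in gave no verdict.

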